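Unhook a mill screen and stand it in the soaking trough

ROBOT

A 6-joint arm with a two-finger parallel gripper is mounted at the origin on a cart in front of the work surface, level with it; the furniture and walls round the work are solid. World frame = base frame: x ahead of the robot, y to its left, z up, the work surface at z = 0. Lengths are in mm, angles in rad, forces in N, time in s.
With the tool pointing down it reaches from about 300 to 775 mm from the base axis. Payload 14.6 kg.
Tool frame: the origin (TCP) lies at the very end of the fingers, on their centre line; the grasp point (between the pads) lies 19 mm behind it; z points along the fingers, y is the line along which they close (so a half turn about z gives the same grasp; the last joint's range is limited). The gripper opens to 94 mm and grips with 3 to 60 N. Pads are 16 mm wide; open, the fingers measure 119 mm over their backs; the gripper's body (75 mm by 177 mm) begins 78 mm behind the grasp point.
Start: joints at [1.231, 0.3, 1.521, -0, 1.321, -0.067], TCP at [148.184, 529.652, 205.446] pointing down, gripper open.
Joint ranges: [-3.03, 3.03], [-0.79, 2.21], [0.23, 2.52], [-1.04, 4.18], [0, 3.07], [-2.55, 2.55]. Speed limits (rad/s): [2.22, 2.22, 2.57, 3.14, 3.14, 3.14].

INTERFACE

Orientations are given as [roll, pitch, yaw] about the fixed x, y, z axes, in that order (R = Rz(yaw) Ry(pitch) Rx(roll)).
In Python, from cell import manip gives the robot as it stands.
- The arm moves only by the tool servo_tool, never from a script. Its argument "motion" is a list that holds one entry, the list of rows, each a list of 7 numbers: the shift along the world's x, y, z as a fraction of full scale, then the turn, a rotation vector about the world's x, y, z as a fraction of full scale, then the closure, from 0 (fully open) to 1 (shut). In form: [[[x, y, z, rx, ry, rz, gripper], ...]]. A call has 1 to 10 rows; each row is the pose to reach, as a shift and turn from the pose commanded when the call began, turning the shorter way round; what a row does not reach only later rows make up. Full scale, the value 1, is 0.5 m for a shift and pi rad for a turn. A row lasts 1/10 s, in which the tool goes at most 50 mm and 8.59 degrees, less where a joint would pass 70% of its speed; a pose out of reach is approached as far as the arm can. A call with a number of a shift or a turn outside -1 to 1 is refused whole. A call with a gripper value outside its range is refused whole. The fingers move at their own pace and stop on an object; "newtons" is the grip in N (left out, the last holds). Time passes only in rows, so rows that repeat a pose let the fingers close. It gives the time, the measured TCP pose, the force, the opening and the grip force at its end, in the units of the state.
- manip.read_state(): the state, without advancing time (a new reading comes with each control period).
- manip.camera(name): name is "scene" or "top" or "wrist"; returns a dict with "frame" (400x640x3 uint8, red, green, blue), "range_z" (400x640 float32, mm along the optical axis (not along the pixel's ray), 0 where there is no reading), "vfov" (degrees; the focal length in pixels is half the picture's height over the tangent of half this angle, whatever the lens; pixels are square), "cx", "cy" (the principal point, pixels), "cam_to_world" (4x4, takes a point from camera to world coordinates). Camera axes: x right, y down, z forward; pixel columns grow to the right and rows downward; lengths in mm; the calibration is good to about 2 mm. The wrist camera is an equidistant fisheye: a pixel r from the principal point sees the ray r / f radians off the axis. A picture is of the moment at which its call begins.
- manip.sign_off(): hands the job in; it is judged then, once.
The state is a dict: "clock": time; "joints": joint angles; "qd": joint speeds; "effort": joint torques, N m; "eef_pos": TCP position; "eef_rot": TCP orientation; "wrist_force": force on the tool from outside, world axes, zero at the start; "moment": the same for the moment, N m; "finger_gap": finger opening in mm; "finger_force": force on a finger pad.
Only numpy, scipy, OpenCV 4.12 (cv2) and the standard library are available. Lean on these libraries where they do the work, as an engineer would, in place of code of your own. Each camera call takes 0.05 s, during which the arm holds its last target. There are 200 camera calls.

TASK

Take the blue-handled mill screen off its barbed hook - raise it, tilt it and back it over the upturned tip - and stand it upright, handle up, in the white soaking trough. Let go of it there, and leave the orange-handled screen hanging on its own hook.

Things in the scene. Friction and masses are not known exactly. Their poses are not given: they have to be found in the camera images.
- blue_screen: Perforated metal plate with blue handle, 90 g. Origin: middle of lower edge; z up to handle, y along width, x normal. Along z: plate 0-50 mm, 60 wide (y), 3 thick; eye 50-88, 26 wide, in a 4 mm thick frame 40 wide up to 96; handle 96-136, 24 wide (y), 16 thick. Grip it from above across the 24 mm, fingers either side of the hook. Hangs by the eye's top edge, x along the hook towards its tip.
- blue_stand: Fixed stand of the blue-handled screen: dark foot 72 mm across, 10 mm steel post with black cap to 132 mm. Origin: under the foot's centre; z up, +x the way the hook points. Hook, 5 mm rod: level arm at z = 125 mm out to x = 65 mm, then straight up to an 8 mm ball (the barb), top at 167 mm. Arm and tip together are taller than the screen's eye. The screen hangs at x = 27 to 35 mm.
- blue_eye (a point): Middle of the blue-handled screen's eye, 69 mm above its origin, axes as the screen's. A way off: raise 17 mm so the arm runs through this point; tilt about 40 degrees about it, handle back towards the post, lower edge out past the tip; move it to the arm's corner (x = 65 mm of the stand); lift straight up 70 mm or more.
- orange_screen: The like screen with an orange handle, hanging on a like stand of its own, about 0.2 m to one side of the blue one; leave it there. Origin and axes as for the blue-handled one. Either may be on the left.
- trough: White open narrow trough, fixed, outside 40 (x) by 92 (y) by 65 mm high, 110 mm over the end lugs. Origin: centre of its underside; z up, y along its length. Walls and floor 4 mm: inside 32 by 84 mm, floor at z = 4 mm. The screen's 60 mm width goes along the length, either way round; let go, it may lean on a wall.
Things that resemble listed ones, but are neither listed nor needed, are in the scene too. What is shaped like the trough but purple is not meant. Leave any yellow look-alike of the blue_screen alone.

How it is judged (in metres and radians):
At the end, for the whole second after the job is handed in: The blue-handled screen is at rest in the trough, handle up: its origin within 18 mm across and 20 mm along the trough of the centre, at most 18 mm above the trough's underside, tilted less than 37 degrees; the orange-handled screen is within 30 mm of where it hung (x of blue_screen in the frame of trough between -0.018 and 0.018 m and y of blue_screen in the frame of trough between -0.02 and 0.02 m and z of blue_screen in the frame of trough below 0.018 m and angle between blue_screen's own z axis and vertical below 0.65 rad and linear speed of blue_screen below 0.02 m/s and distance of orange_screen from where it was at the start of the episode below 0.03 m); the robot touches nothing.
It also fails if it takes over 51 s, if anything falls off the work surface, if the arm or the gripper's body presses on something with over 40 N, if the wrist force passes 120 N, or if a joint passes its speed limit or range.

## Working session

There is one attempt and no reset: what is moved stays moved. The work goes in short steps, Python scripts to look and compute and a tool call to move; the robot and the scene stay as the last step left them, time stands still between calls to the robot, and variables do not carry over. Pictures are saved under pics/ and viewed, at most 10 in all, crops included, and the job is handed in when it is done.

Besides the shell and the picture viewer there is one more tool, called after "Emit:" in YAML: its name, and indented under it one key for each argument. servo_tool: Moves the arm, as the interface text tells. Its arguments: {"type":"object","properties":{"motion":{"type":"array"},"newtons":{"type":"number"}},"required":["motion"]}

```bash
mkdir -p pics; cat > h.py <<'E'
import numpy as np, cv2
from cell import manip
def cloud(c):
    d=c["range_z"]; h,w=d.shape; f=h/2/np.tan(np.radians(c["vfov"])/2)
    v,u=np.mgrid[:h,:w]; P=np.stack([(u-c["cx"])*d/f,(v-c["cy"])*d/f,d,np.ones_like(d)],-1)@np.array(c["cam_to_world"]).T
    return P[...,:3], d>0
E
python3 - <<'E'
from h import *
import pickle
for n in("scene","top"):
    c=manip.camera(n); pickle.dump(c,open(n+".pkl","wb"))
    cv2.imwrite(f"pics/{n}0.png",c["frame"][...,::-1]); print(n,c["vfov"],np.round(c["cam_to_world"],2).tolist())
print(manip.read_state())
E
```

```text
scene 51.470936594921525 [[0.73, -0.42, 0.55, -96.75], [-0.69, -0.44, 0.58, -731.84], [-0.0, -0.8, -0.61, 798.78], [0.0, 0.0, 0.0, 1.0]]
top 47.93635240749582 [[-0.0, -0.99, 0.15, 346.91], [-1.0, -0.0, -0.01, -59.6], [0.01, -0.15, -0.99, 1489.21], [0.0, 0.0, 0.0, 1.0]]
{'clock': 0.1, 'joints': array([ 1.23138140e+00,  3.00396369e-01,  1.52148863e+00,  1.09325475e-05,
        1.32073429e+00, -6.66104158e-02]), 'qd': array([-1.88638496e-04, -1.61821243e-04, -2.27930323e-03,  5.78726590e-04,
        8.17057769e-05, -1.40406910e-03]), 'effort': array([-2.20247862e-04, -5.32645261e+01, -3.53285587e+01,  7.09613808e-02,
        2.35044491e-02, -3.09613677e-05]), 'eef_pos': array([148.11642271, 529.43952773, 204.96643888]), 'eef_rot': array([-3.14056899e+00, -7.89007190e-05,  2.86878539e+00]), 'wrist_force': array([-0.38638258, -0.25376743, -0.87263174]), 'moment': array([-0.01492311,  0.00821449, -0.00016233]), 'finger_force': 0.0, 'finger_gap': 93.90801173318935}
```

View pics/scene0.png

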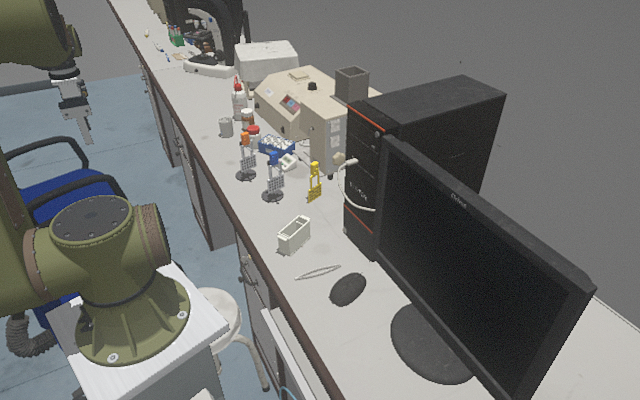

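View pics/top0.png

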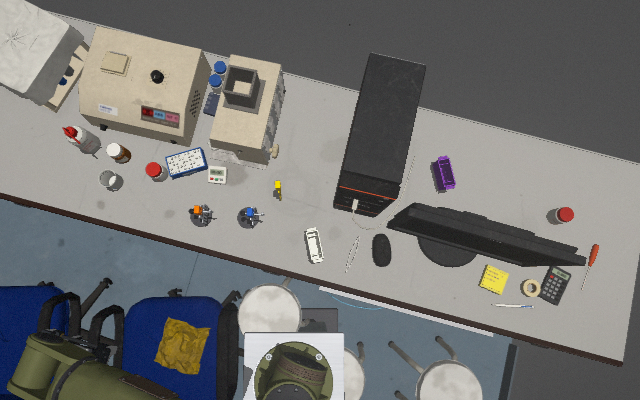

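Top view: orange screen is at (200,212), blue at (250,213), the yellow look-alike at (278,188), the white trough at (314,245) and the purple one at (445,173). The blue-handled screen at (250,213) and the white trough fit the description. Next I'll take an enlarged crop and measure.

```bash
python3 - <<'E'
from h import *
import pickle
S={n:pickle.load(open(n+".pkl","rb")) for n in("scene","top")}
a=cv2.resize(S["scene"]["frame"][115:265,225:345],(480,600),interpolation=cv2.INTER_CUBIC)
b=cv2.resize(S["top"]["frame"][195:275,230:334],(320,246),interpolation=cv2.INTER_CUBIC)
b2=cv2.resize(S["top"]["frame"][195:235,230:280],(320,256),interpolation=cv2.INTER_CUBIC)
im=np.zeros((600,800,3),np.uint8); im[:,:480]=a; im[:246,480:]=b; im[300:556,480:]=b2
cv2.imwrite("pics/crop.png",im[...,::-1])
def desc(n,t,p):
    print(n,t,len(p),"med",np.median(p,0).round(1),"min",p.min(0).round(),"max",p.max(0).round())
for n,c in S.items():
    P,ok=cloud(c); hsv=cv2.cvtColor(c["frame"],cv2.COLOR_RGB2HSV); H,s,V=cv2.split(hsv)
    roi=np.zeros_like(ok); 
    if n=="top": roi[195:235,235:270]=1
    else: roi[125:210,258:300]=1
    m=ok&roi&(H>100)&(H<130)&(s>130)&(P[...,2]>90); p=P[m]; desc(n,"blue",p)
    if n=="top":
        for v,u in np.argwhere(m): print(u,v,P[v,u].round(),end=';')
        print()
    roi2=np.zeros_like(ok)
    if n=="top": roi2[222:270,298:330]=1
    else: roi2[205:260,270:320]=1
    m=ok&roi2&(P[...,2]>55)&(P[...,2]<72)
    p=P[m]; desc(n,"trough",p); r=cv2.minAreaRect(p[:,:2].astype(np.float32)); print(r)
    # stand column: all points above 20 in a neighbourhood of the blue screen
    m=ok&roi&(P[...,2]>3)&(P[...,2]<14)&(V<110); p=P[m]; desc(n,"foot",p)
    if len(p)>5: print(cv2.minEnclosingCircle(p[:,:2].astype(np.float32)))
P,ok=cloud(S["top"]); print(P[203:226:1,238:266:2,2].round().astype(int))
E
```

```text
scene blue 32 med [515.3 122.  174.1] min [505. 116. 146.] max [527. 131. 178.]
scene trough 308 med [422.4 -67.3  63. ] min [369. -95.  55.] max [480. -39.  69.]
((425.27490234375, -66.78016662597656), (110.93338012695312, 42.215267181396484), 11.718718528747559)
scene foot 127 med [512.6 140.8   9.2] min [483. 118.   3.] max [746. 402.  13.]
((596.7998657226562, 250.91078186035156), 161.73687744140625)
top blue 55 med [516.5 124.9 174.7] min [506. 119. 145.] max [528. 134. 179.]
247 208 [528. 134. 175.];248 208 [528. 131. 176.];249 208 [528. 128. 176.];250 208 [528. 125. 179.];251 208 [528. 122. 177.];247 209 [525. 134. 174.];248 209 [525. 131. 174.];249 209 [525. 128. 176.];250 209 [525. 125. 177.];251 209 [526. 123. 170.];252 209 [525. 119. 174.];247 210 [522. 134. 175.];248 210 [522. 130. 178.];249 210 [522. 127. 178.];250 210 [522. 125. 176.];251 210 [522. 122. 173.];252 210 [523. 119. 172.];253 210 [525. 119. 156.];247 211 [519. 134. 175.];248 211 [520. 131. 172.];249 211 [519. 128. 176.];250 211 [519. 125. 175.];251 211 [519. 122. 175.];252 211 [520. 120. 169.];253 211 [523. 
[... 2065 characters left out ...]
7  164  155   72    6    3   -4   -1    1]
 [  17    6   12   12   51   25  136    8   67    6    0    1   -1    5]
 [   5    7    7   12   10   18  138   91   66    7    5    2   -2  -11]
 [   5   14   11   13   16   14  140  109   57    5    8    1    0    1]
 [  15    5    9   14   14   11    9  108   61    6    5    5    6    0]
 [  20   16    5 1489    9   11   12  103   56    8   -2   -3   -2   -1]
 [   9    9   14   13   12   15   10   92   54   15    1    4    6    0]
 [   5   10    7   10   16    9   12   90   53   10    1    0    0    4]
 [  -6    7   10    6   10   14    8   93   51    4    5    2    0    4]
 [   5    0    1   11   11   10   11    2   50    1    4    7    1    0]]
```

View pics/crop.png

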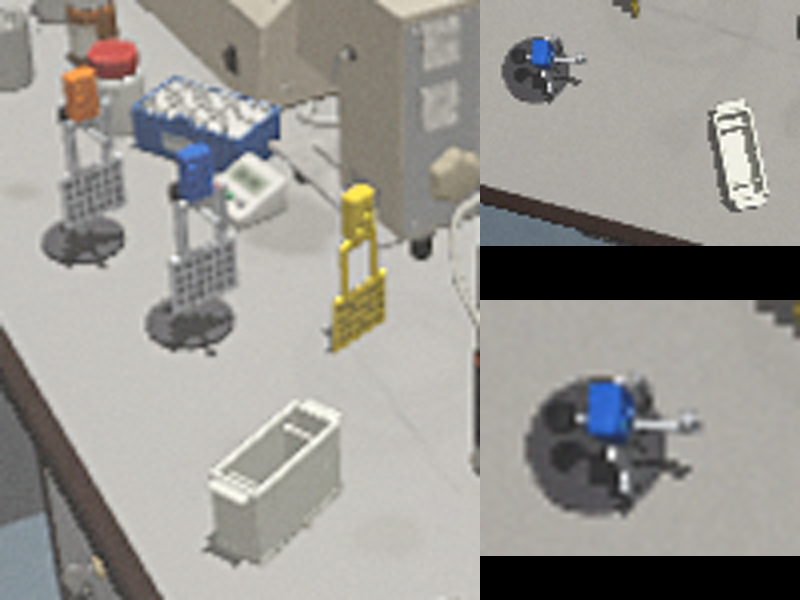

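The crop confirms the blue-handled screen on the hook, with the cap on its left and the ball tip on its right at (262,213). The yellow one stands free, and the orange one is on the left stand. I'll measure the hook direction.

```bash
python3 - <<'E'
from h import *
import pickle
c=pickle.load(open("top.pkl","rb")); P,ok=cloud(c)
def sel(v0,v1,u0,u1,z0,z1):
    m=np.zeros_like(ok); m[v0:v1,u0:u1]=1; m&=(P[...,2]>z0)&(P[...,2]<z1); p=P[m]; print(len(p),p.mean(0).round(1),((p.min(0)+p.max(0))/2).round(1)); return p
cap=sel(206,218,235,246,118,140); ball=sel(208,218,258,266,150,180); arm=sel(208,218,254,262,118,140)
d=ball.mean(0)-cap.mean(0); print(np.hypot(*d[:2]),np.degrees(np.arctan2(d[1],d[0])))
h=sel(204,218,246,253,165,182); print(cv2.minAreaRect(h[:,:2].astype(np.float32)))
c=pickle.load(open("scene.pkl","rb")); P,ok=cloud(c)
# plate in scene view: top-lit lattice
m=np.zeros_like(ok); m[170:205,265:285]=1; m&=(P[...,2]>42)&(P[...,2]<88); p=P[m]; print(len(p)); 
vx=cv2.fitLine(p[:,:2].astype(np.float32),cv2.DIST_HUBER,0,.01,.01).ravel(); print(vx)
E
```

```text
22 [519.  154.9 129.8] [519.1 154.2 128. ]
6 [513.6  90.7 168.3] [514.   90.7 167.6]
11 [515.4 108.1 129.7] [516.  108.3 129.3]
64.43861491374199 -94.75626184800801
46 [517.7 127.  175.2] [517.5 127.8 172.9]
((517.56201171875, 127.59207153320312), (15.76494312286377, 21.63884162902832), 84.32289123535156)
214
[ 9.9630803e-01 -8.5850574e-02  5.1529840e+02  1.2605245e+02]
```

Emit:
servo_tool:
  motion:
    - [[0.738, -0.805, 0.05, 0, 0, -0.44, 0], [0.738, -0.805, 0.05, 0, 0, -0.44, 0], [0.738, -0.805, 0.05, 0, 0, -0.44, 0], [0.738, -0.805, 0.05, 0, 0, -0.44, 0], [0.738, -0.805, 0.05, 0, 0, -0.44, 0], [0.738, -0.805, 0.05, 0, 0, -0.44, 0], [0.738, -0.805, 0.05, 0, 0, -0.44, 0], [0.738, -0.805, 0.05, 0, 0, -0.44, 0], [0.738, -0.805, 0.05, 0, 0, -0.44, 0], [0.738, -0.805, 0.05, 0, 0, -0.44, 0]]
  newtons: 30

```text
clock: 1.1
eef_pos: [486.7, 159.6, 228.3]
eef_rot: [-3.141, -0.0, 1.481]
wrist_force: [-0.4, 1.3, -0.6]
finger_gap: 94.0
finger_force: 0.0
```

Emit:
servo_tool:
  motion:
    - [[0, 0, 0, 0, 0, 0, 0], [0, 0, 0, 0, 0, 0, 0], [0, 0, 0, 0, 0, 0, 0]]

```text
clock: 1.4
eef_pos: [485.1, 162.2, 228.1]
eef_rot: [-3.141, 0.0, 1.488]
wrist_force: [-0.9, -0.6, -0.9]
finger_gap: 94.0
finger_force: 0.0
```

```bash
python3 - <<'E'
from h import *
c=manip.camera("wrist"); cv2.imwrite("pics/w1.png",c["frame"][...,::-1]); print(manip.read_state()["eef_pos"],manip.read_state()["joints"])
c=manip.camera("top"); P,ok=cloud(c); print(P[208:216,247:252].reshape(-1,3).mean(0))
E
```

```text
[484.99989554 162.42026773 228.22407572] [2.51449430e-01 1.96257289e-01 1.59646986e+00 1.54229228e-04
 1.34916680e+00 3.34003168e-01]
[517.61413962 127.63483262 175.86339491]
```

View pics/w1.png

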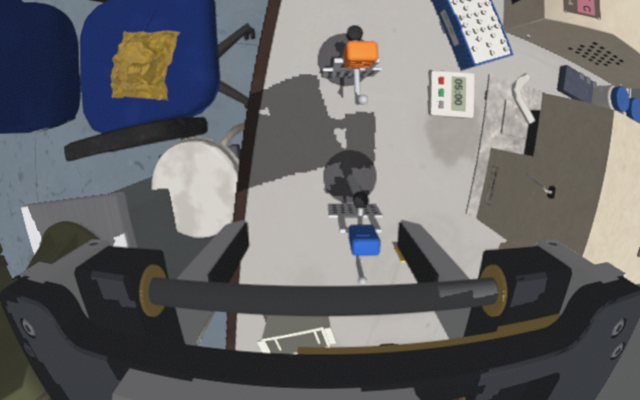

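The wrist view shows the blue handle at (364,240), the hook tip at (362,280) and the orange screen farther back at (361,52). I'll move above it, then descend.

Emit:
servo_tool:
  motion:
    - [[0.065, -0.071, 0, 0, 0, 0, 0], [0.065, -0.071, 0, 0, 0, 0, 0], [0.065, -0.071, -0.05, 0, 0, 0, 0], [0.065, -0.071, -0.1, 0, 0, 0, 0], [0.065, -0.071, -0.15, 0, 0, 0, 0], [0.065, -0.071, -0.177, 0, 0, 0, 0], [0.065, -0.071, -0.177, 0, 0, 0, 0], [0.065, -0.071, -0.177, 0, 0, 0, 0]]

```text
clock: 2.3
eef_pos: [518.4, 126.5, 140.8]
eef_rot: [3.141, -0.0, 1.487]
wrist_force: [-0.4, 0.9, 1.1]
finger_gap: 94.1
finger_force: 0.0
```

Emit:
servo_tool:
  motion:
    - [[0, 0, 0, 0, 0, 0, 0.4], [0, 0, 0, 0, 0, 0, 0.6], [0, 0, 0, 0, 0, 0, 0.8], [0, 0, 0, 0, 0, 0, 1], [0, 0, 0, 0, 0, 0, 1], [0, 0, 0, 0, 0, 0, 1], [0, 0, 0, 0, 0, 0, 1], [0, 0, 0, 0, 0, 0, 1], [0, 0, 0, 0, 0, 0, 1], [0, 0, 0, 0, 0, 0, 1]]
  newtons: 30

```text
clock: 3.3
eef_pos: [518.2, 126.0, 139.8]
eef_rot: [-3.141, 0.0, 1.487]
wrist_force: [-0.2, -0.6, 0.4]
finger_gap: 24.2
finger_force: 30.0
```

Emit:
servo_tool:
  motion:
    - [[0, 0, 0.01, 0, 0, 0, 1], [0, 0, 0.02, 0, 0, 0, 1], [0, 0, 0.034, 0, 0, 0, 1], [0, 0, 0.034, 0, 0, 0, 1], [0, 0, 0.034, 0, 0, 0, 1]]

```text
clock: 3.8
eef_pos: [518.3, 126.0, 157.0]
eef_rot: [3.141, -0.0, 1.486]
wrist_force: [0.1, -0.4, -1.1]
finger_gap: 23.8
finger_force: 30.0
```

Emit:
servo_tool:
  motion:
    - [[0.0008, 0.0086, -0.0006, -0.0443, 0.0037, 0, 1], [0.0014, 0.017, -0.0024, -0.0886, 0.0074, 0, 1], [0.002, 0.0252, -0.0054, -0.1328, 0.011, 0, 1], [0.0028, 0.0328, -0.0094, -0.1771, 0.0147, 0, 1], [0.0033, 0.0398, -0.0145, -0.2214, 0.0184, 0, 1], [0.0033, 0.0398, -0.0145, -0.2214, 0.0184, 0, 1], [0.0033, 0.0398, -0.0145, -0.2214, 0.0184, 0, 1], [0.0033, 0.0398, -0.0145, -0.2214, 0.0184, 0, 1]]

```text
clock: 4.6
eef_pos: [520.1, 145.4, 150.2]
eef_rot: [3.139, 0.695, 1.485]
wrist_force: [0.4, -0.1, -0.4]
finger_gap: 23.7
finger_force: 30.0
```

Emit:
servo_tool:
  motion:
    - [[-0.003, -0.024, 0, 0, 0, 0, 1], [-0.006, -0.048, 0, 0, 0, 0, 1], [-0.009, -0.071, 0, 0, 0, 0, 1], [-0.009, -0.071, 0, 0, 0, 0, 1], [-0.009, -0.071, 0, 0, 0, 0, 1]]

```text
clock: 5.1
eef_pos: [515.4, 110.0, 149.9]
eef_rot: [3.14, 0.697, 1.485]
wrist_force: [-1.1, -0.6, -1.1]
finger_gap: 23.6
finger_force: 30.0
```

```bash
python3 - <<'E'
from h import *
c=manip.camera("wrist")["frame"]; s=manip.camera("scene")["frame"]
im=np.hstack([cv2.resize(c[180:320,290:430],(400,400),interpolation=cv2.INTER_CUBIC),cv2.resize(s[130:210,240:320],(400,400),interpolation=cv2.INTER_CUBIC)])
cv2.imwrite("pics/m1.png",im[...,::-1])
E
```

```text
(no output)
```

View pics/m1.png

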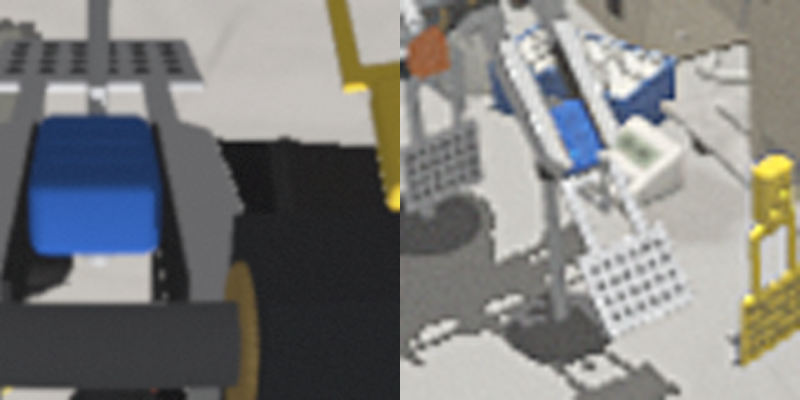

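The screen is tilted with its eye round the corner. The scene half of the crop shows the handle at (575,130), the plate swung out to (635,280), and the tip inside the eye. No contact force. I'll lift straight up.

Emit:
servo_tool:
  motion:
    - [[0, 0, 0.02, 0, 0, 0, 1], [0, 0, 0.045, 0, 0, 0, 1], [0, 0, 0.07, 0, 0, 0, 1], [0, 0, 0.095, 0, 0, 0, 1], [0, 0, 0.12, 0, 0, 0, 1], [0, 0, 0.145, 0, 0, 0, 1], [0, 0, 0.17, 0, 0, 0, 1], [0, 0, 0.2, 0, 0, 0, 1], [0, 0, 0.2, 0, 0, 0, 1], [0, 0, 0.2, 0, 0, 0, 1]]

```text
clock: 6.2
eef_pos: [515.3, 110.4, 249.6]
eef_rot: [3.14, 0.698, 1.486]
wrist_force: [0.1, -0.6, -1.3]
finger_gap: 23.7
finger_force: 30.0
```

Emit:
servo_tool:
  motion:
    - [[-0.04, -0.08, 0, 0, 0, 0, 1], [-0.08, -0.16, 0, 0, 0, 0, 1], [-0.12, -0.24, 0, 0.0443, -0.0037, 0, 1], [-0.16, -0.32, 0, 0.0886, -0.0074, 0, 1], [-0.178, -0.352, 0, 0.1328, -0.011, 0, 1], [-0.178, -0.352, 0, 0.1771, -0.0147, 0, 1], [-0.178, -0.352, 0, 0.2214, -0.0184, 0, 1], [-0.178, -0.352, 0, 0.2214, -0.0184, 0, 1], [-0.178, -0.352, 0, 0.2214, -0.0184, 0, 1]]

```text
clock: 7.1
eef_pos: [425.9, -66.3, 248.9]
eef_rot: [-3.14, 0.003, 1.485]
wrist_force: [-0.9, 0.4, -0.8]
finger_gap: 23.7
finger_force: 30.0
```

Emit:
servo_tool:
  motion:
    - [[0, 0, 0, 0, 0, 0.03, 1], [0, 0, 0, 0, 0, 0.06, 1], [0, 0, 0, 0, 0, 0.091, 1], [0, 0, 0, 0, 0, 0.091, 1], [0, 0, 0, 0, 0, 0.091, 1]]

```text
clock: 7.6
eef_pos: [426.3, -64.9, 249.2]
eef_rot: [-3.14, 0.001, 1.771]
wrist_force: [-0.5, -0.6, -1.2]
finger_gap: 23.4
finger_force: 30.0
```

```bash
python3 - <<'E'
from h import *
st=manip.read_state(); print(st["eef_pos"],st["eef_rot"])
s=manip.camera("scene"); t=manip.camera("top"); w=manip.camera("wrist")["frame"]
P,ok=cloud(s)
m=ok&(np.hypot(P[...,0]-st["eef_pos"][0],P[...,1]-st["eef_pos"][1])<45)&(P[...,2]>140)&(P[...,2]<205)
p=P[m]; print(len(p),p.min(0).round(),p.max(0).round())
q=p[p[:,2]<195]; print(cv2.fitLine(q[:,:2].astype(np.float32),cv2.DIST_HUBER,0,.01,.01).ravel(), q.mean(0))
im=np.hstack([cv2.resize(s["frame"][130:270,230:370],(400,400)),cv2.resize(w[150:400,200:450],(400,400))])
cv2.imwrite("pics/m2.png",im[...,::-1])
E
```

```text
[426.3242632  -64.92215499 249.19783218] [-3.14025867e+00  1.22085215e-03  1.77106008e+00]
270 [395. -73. 149.] [456. -56. 205.]
[ 9.7861272e-01  2.0571141e-01  4.2365826e+02 -6.5704903e+01] [423.22189716 -65.76011542 173.22341189]
```

View pics/m2.png

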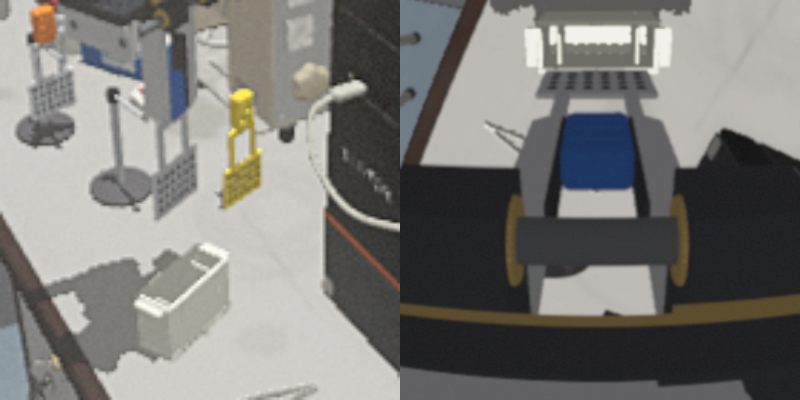

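The screen is upright above the trough: its plate is at (175,185) in the left half, parallel to the trough at (185,290), and 1 mm off centre. I'll lower it now.

Emit:
servo_tool:
  motion:
    - [[0, -0.002, -0.04, 0, 0, 0, 1], [0, -0.002, -0.08, 0, 0, 0, 1], [0, -0.002, -0.12, 0, 0, 0, 1], [0, -0.002, -0.15, 0, 0, 0, 1], [0, -0.002, -0.18, 0, 0, 0, 1], [0, -0.002, -0.21, 0, 0, 0, 1], [0, -0.002, -0.24, 0, 0, 0, 1], [0, -0.002, -0.265, 0, 0, 0, 1], [0, -0.002, -0.282, 0, 0, 0, 1], [0, -0.002, -0.284, 0, 0, 0, 1]]

```text
clock: 8.75
eef_pos: [426.0, -66.5, 106.8]
eef_rot: [-3.14, -0.0, 1.772]
wrist_force: [-0.2, -0.4, -0.7]
finger_gap: 23.6
finger_force: 30.0
```

Emit:
servo_tool:
  motion:
    - [[0, 0, 0, 0, 0, 0, 1], [0, 0, -0.003, 0, 0, 0, 1], [0, 0, -0.003, 0, 0, 0, 1], [0, 0, -0.003, 0, 0, 0, 1]]

```text
clock: 9.15
eef_pos: [426.5, -66.6, 106.3]
eef_rot: [3.141, 0.0, 1.772]
wrist_force: [-0.9, -0.1, -0.8]
finger_gap: 23.9
finger_force: 30.0
```

Emit:
servo_tool:
  motion:
    - [[0, 0, 0, 0, 0, 0, 0.6], [0, 0, 0, 0, 0, 0, 0.4], [0, 0, 0, 0, 0, 0, 0.2], [0, 0, 0, 0, 0, 0, 0.2], [0, 0, 0, 0, 0, 0, 0.2], [0, 0, 0, 0, 0, 0, 0.2], [0, 0, 0, 0, 0, 0, 0.2], [0, 0, 0, 0, 0, 0, 0.2]]

```text
clock: 9.95
eef_pos: [426.4, -66.6, 106.1]
eef_rot: [-3.142, -0.0, 1.772]
wrist_force: [-0.1, 0.6, 0.1]
finger_gap: 74.9
finger_force: 0.0
```

Emit:
servo_tool:
  motion:
    - [[0, 0, 0.03, 0, 0, 0, 0.2], [0, 0, 0.06, 0, 0, 0, 0.2], [0, 0, 0.1, 0, 0, 0, 0.2], [0, 0, 0.15, 0, 0, 0, 0.2], [0, 0, 0.2, 0, 0, 0, 0.2], [0, 0, 0.25, 0, 0, 0, 0.2], [0, 0, 0.3, 0, 0, 0, 0.2], [0, 0, 0.3, 0, 0, 0, 0.2], [0, 0, 0.3, 0, 0, 0, 0.2]]

```text
clock: 10.85
eef_pos: [426.3, -66.6, 255.9]
eef_rot: [3.141, 0.0, 1.772]
wrist_force: [-0.7, 0.7, -0.5]
finger_gap: 75.2
finger_force: 0.0
```

```bash
python3 - <<'E'
from h import *
s=manip.camera("scene"); P,ok=cloud(s); H,S,V=cv2.split(cv2.cvtColor(s["frame"],cv2.COLOR_RGB2HSV))
m=ok&(H>100)&(H<130)&(S>130)&(np.hypot(P[...,0]-426,P[...,1]+66)<60)&(P[...,2]>70)&(P[...,2]<180); p=P[m]; print(len(p),p.min(0).round(),p.max(0).round(),p.mean(0).round())
cv2.imwrite("pics/m3.png",cv2.resize(s["frame"][120:270,220:370],(600,600))[...,::-1]); print(manip.read_state()["eef_pos"])
E
```

```text
3 [415. -75. 113.] [436. -67. 141.] [423. -71. 131.]
[426.09141277 -66.5668474  255.27106446]
```

View pics/m3.png

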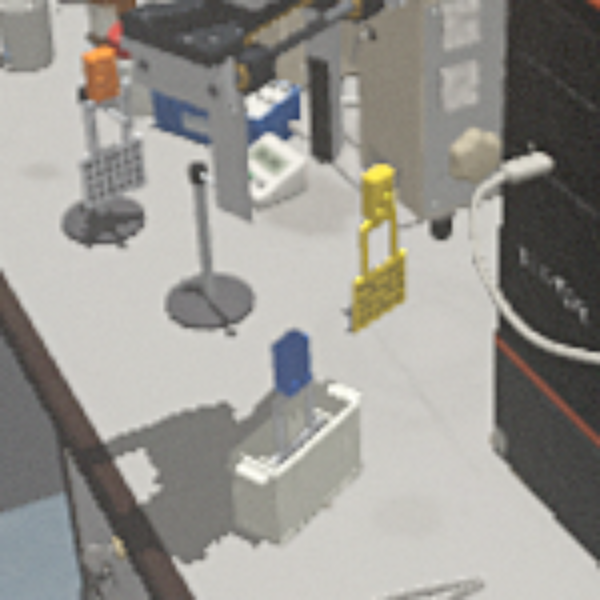

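The blue screen stands in the trough with its handle at (292,362), slightly leaning and clear of the gripper. The orange one still hangs at (100,75). I'll hand the job in.

```bash
python3 -c "
from cell import manip
print(manip.sign_off())"
```

```text
the job is handed in; nothing more can be done
None
```

I took the blue-handled screen off its hook, stood it handle up in the white trough and let go; the orange-handled screen still hangs on its hook, and I handed the job in at about 11 s (no verdict was returned).

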